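# Rebuild the strut-channel display stack

## Robot

A 6-joint arm with a two-finger parallel gripper is mounted at the origin on the work surface. World frame = base frame: x ahead of the robot, y to its left, z up, the work surface at z = 0. Lengths are in m, angles in rad, forces in N, time in s.
With the tool pointing down it reaches from about 0.35 to 0.875 m from the base axis. Payload 4.2 kg.
Tool frame: the origin (TCP) lies between the finger pads; the fingertips stand 14 mm ahead of it and the grasp point (between the pads) lies 5 mm behind it; z points along the fingers, y is the direction in which the jaws open and shut (so a half turn about z gives the same grasp; the last joint's range is limited). The gripper opens to 85 mm and grips with 20 to 120 N. Pads are 22 mm wide; open, the fingers measure 114 mm over their backs; the gripper's body (76 mm by 85 mm) begins 54 mm behind the grasp point. The pads swing forward as they close: fully open they stand 13 mm farther back than shut.
Start: joints at [-0.877, 0.385, 0.008, 0, -1.194, -0.259], TCP at [0.263, -0.567, 0.245] pointing down, gripper open.
Joint ranges: [-3.14, 3.14], [-1.21, 2.06], [-1.07, 1.41], [-3.16, 2.05], [-2.99, -0.16], [-3.1, 3.1]. Speed limits (rad/s): [2.79, 2.79, 3.14, 3.14, 3.14, 3.14].

## Interface

Orientations are given as a unit quaternion [w, x, y, z].
In Python, from station import manip gives the robot as it stands.
- The arm moves only by the tool jog_arm, never from a script. Its argument "series" is one flat list of numbers, 7 for each row, row after row: the turn, a rotation vector about the tool's x, y, z in degrees, then the shift along the tool's x, y, z in mm, then the opening in per cent of the stroke, from 0 (shut) to 100 (fully open). In form: [ax, ay, az, tx, ty, tz, jaw, ax, ay, az, tx, ty, tz, jaw, ...]. A call has 1 to 12 rows; each row is the pose to reach, as a shift and turn from the pose commanded when the call began, along the tool's axes at that moment; what a row does not reach only later rows make up. A row lasts 1/12 s, in which the tool goes at most 41.7 mm and 7.16 degrees, less where a joint would pass 70% of its speed; a pose out of reach is approached as far as the arm can. A call with a gripper value outside its range is refused whole. The fingers move at their own pace and stop on an object; "grip_force" is the grip in N (left out, the last holds). Time passes only in rows, so rows that repeat a pose let the fingers close. It gives the time, the measured TCP pose, the force and the opening at its end, in the units of the state.
- manip.sense(): the state, without advancing time (a new reading comes with each control period).
- manip.snapshot(name): name is "scene" or "top"; returns a dict with "frame" (480x640x3 uint8, blue, green, red), "depth" (480x640 float32, m along the optical axis (not along the pixel's ray), 0 where there is no reading), "mtx" (3x3 intrinsics, pixels), "world_from_camera" (4x4, takes a point from camera to world coordinates). Camera axes: x right, y up, looking along -z (the intrinsics and any distortion apply to the point x, -y, -z); pixel columns grow to the right and rows downward; lengths in m; the calibration is good to about 2 mm. A picture is of the moment at which its call begins.
- manip.sign_off(): hands the job in, once; it reports no verdict.
Trained networks look in a picture, given as the dict that the camera call returned (one of the last four; its "shot" number tells which), for a name from the list of things; names that differ only in an ending like _2 or _b are one class to them, and where a whole thing is asked for, a point or a joint stands for the part that bears it (a point fixed in the world has none). Each returns a list of dicts, best first, with "conf" (0 to 1); they miss things now and then, are a little off and sometimes report something else, mostly with a low value. They report only what shows in the picture. A call takes as long as a camera call. They do not tell look-alikes from the thing itself.
- manip.masks_of(target, picture): "region" (480x640 bool, what is visible of it) and "extent" ([left, top, right, bottom] in pixels, round what is visible of it).
- manip.landmark_of(target, picture): "centre" ([column, row] in pixels: a listed point, or the origin of a listed thing).
The state is a dict: "time_s": time; "q": joint angles; "joint_vel": joint speeds; "tau": joint torques, N m; "position": TCP position; "ee_rot": TCP orientation; "ft_force": force on the tool from outside, world axes, zero at the start; "torque": the same for the moment, N m; "grip_width": opening from 0.0 (shut) to 1.0 (fully open).
Only numpy, scipy, OpenCV 4.12 (cv2) and the standard library are available. Lean on these libraries where they do the work, as an engineer would, in place of code of your own. Each camera call takes 0.05 s, during which the arm holds its last target. There are 200 camera calls.

## Task

Set up the showroom display: put the longest channel on the oblong board, then the middle channel on top of it, then the shortest on top of that, each with its slot still facing up, centred on what it rests on and lined up lengthways with it. Stand the round rubber mount, stud up, in the middle of the square plinth, whenever suits you. Leave the pipe clamp and the standing bolt where they are.

Things in the scene. Friction and masses are not known exactly. Their poses are not given: they have to be found in the camera images.
- long_centre (a point): Longest, deepest C-section strut channel offcut, bare galvanised steel, lying with the slot between its lips (22 mm) up; outside 41 mm wide, 62 mm high, 160 mm long, about 500 g; flat 3 mm sides, flat top lips 9.5 mm wide. This point: its centre, 31 mm above its underside. x across the width, y along the length, z up. On the table in any of four spots, length within 30 deg of left-right (world y).
- middle_centre (a point): Middle C-section strut channel offcut, bare galvanised steel, lying with the slot between its lips (22 mm) up; outside 41 mm wide, 41 mm high, 120 mm long, about 310 g; flat 3 mm sides, flat top lips 9.5 mm wide. This point: its centre, 20.5 mm above its underside. x across the width, y along the length, z up. On the table in any of four spots, length within 30 deg of left-right (world y).
- short_centre (a point): Shortest, shallowest C-section strut channel offcut, bare galvanised steel, lying with the slot between its lips (22 mm) up; outside 41 mm wide, 21 mm high, 80 mm long, about 150 g; flat 3 mm sides, flat top lips 9.5 mm wide. This point: its centre, 10.5 mm above its underside. x across the width, y along the length, z up. On the table in any of four spots, length within 30 deg of left-right (world y).
- mount_centre (a point): Round rubber-metal vibration mount, upright, stud up: black rubber body 44 to 47 mm in diameter between two steel discs 48 mm in diameter, 5 mm thick; 40 mm high, plus a bare metal stud 10 mm in diameter and 18 mm tall on top; about 200 g. This point: centre of the body, 20 mm above its underside; z up. On the table in one of the same four spots.
- board_top (a point): Oblong dark-wood display board, 190 mm x 70 mm x 15 mm thick, fixed to the table (top face 15 mm above the table). This point is the centre of its top face. Axes: y along the 190 mm length, x across, z up. It and the square plinth swap places from start to start.
- plinth_top (a point): Square dark-wood display plinth, 80 mm x 80 mm x 15 mm thick, fixed to the table. This point is the centre of its top face; x and y along its sides, z up.
- clamp: Bystander, loose, between the board and the plinth: a steel pipe clamp, an upright ring (57 mm outside, axis along x, rubber lined, with a bolted ear on either side) on a stem and a foot plate 50 x 70 x 6 mm; 114 mm high in all, 350 g. Origin at the centre of its underside.
- bolt: Bystander, loose: a steel hexagon bolt standing on its head (36 mm across, 12 mm high), shank 18 mm in diameter, 72 mm high in all. Origin at the centre of its underside.
Mind the look-alikes: they are no part of the job. What is shaped like the part that bears middle_centre but red is not meant. What is shaped like the part that bears mount_centre but pink is not meant.

How it is judged:
On the way, in this order (a step that is already met when the one before it is completed fails the run):
1. the longest channel lies on the oblong board (horizontal distance between long_centre and board_top below 0.015 m and z of long_centre in the frame of board_top between 0.027 and 0.035 m and angle between long_centre's own z axis and vertical below 0.07 rad and angle between the y axis of long_centre and the y axis of board_top, either way round below 0.21 rad), for 0.2 s.
2. the middle channel lies on the longest (horizontal distance between middle_centre and long_centre below 0.015 m and z of middle_centre in the frame of long_centre between 0.0475 and 0.0555 m and angle between middle_centre's own z axis and vertical below 0.07 rad and angle between the y axis of middle_centre and the y axis of long_centre, either way round below 0.21 rad), for 0.2 s.
3. the shortest channel lies on the middle one (horizontal distance between short_centre and middle_centre below 0.015 m and z of short_centre in the frame of middle_centre between 0.027 and 0.035 m and angle between short_centre's own z axis and vertical below 0.07 rad and angle between the y axis of short_centre and the y axis of middle_centre, either way round below 0.21 rad), for 0.2 s.
At the end, for the whole second after the job is handed in: Longest channel on the board, middle on it, shortest on top: each slot up, resting flat (height 4 mm, 4 deg), centred within 15 mm on what it rests on and in line with it within 12 deg; mount upright on the square plinth, centred within 15 mm; all at rest (all of step 1 and all of step 2 and all of step 3 and horizontal distance between mount_centre and plinth_top below 0.015 m and z of mount_centre in the frame of plinth_top between 0.016 and 0.024 m and angle between mount_centre's own z axis and vertical below 0.07 rad and linear speed of each of long, middle, short, mount below 0.02 m/s); the robot touches nothing.
It fails at once if the pipe clamp is moved by more than 25 mm or tipped over (distance of clamp from where it was at the start of the episode above 0.025 m or angle between clamp's own z axis and vertical above 0.5 rad).
It fails at once if the standing bolt is moved by more than 25 mm or tipped over (distance of bolt from where it was at the start of the episode above 0.025 m or angle between bolt's own z axis and vertical above 0.5 rad).
It also fails if it takes over 112 s, if anything falls off the work surface, if the arm or the gripper's body presses on something with over 40 N, if the wrist force passes 120 N, or if a joint passes its speed limit or range.

## Working session

There is one attempt and no reset: what is moved stays moved. The work goes in short steps, Python scripts to look and compute and a tool call to move; the robot and the scene stay as the last step left them, time stands still between calls to the robot, and variables do not carry over. Pictures are saved under pics/ and viewed, about 12 in all and at most 16, crops included, and the job is handed in when it is done.

Besides the shell and the picture viewer there is one more tool, called after "Emit:" as name(argument=value, ...) on one line, values as JSON. jog_arm: Moves the arm, as the interface text tells. Its arguments: {"type":"object","properties":{"series":{"type":"array","items":{"type":"number"}},"grip_force":{"type":"number"}},"required":["series"]}

```bash
ls; mkdir -p pics; python3 - <<'E'
from station import manip
import cv2,numpy as np
s=manip.sense(); print({k:np.round(v,3) for k,v in s.items()})
for n in("scene","top"):
    p=manip.snapshot(n); cv2.imwrite(f"pics/{n}0.png",p["frame"]); print(n,p["mtx"].round(1).tolist(),p["world_from_camera"].round(3).tolist(),(p["depth"]>0).mean(),p.keys())
E
```

```text
pics
{'time_s': np.float64(0.0), 'q': array([-8.770e-01,  3.860e-01,  7.000e-03, -1.000e-03, -1.194e+00,
       -2.590e-01]), 'joint_vel': array([ 0.   , -0.   , -0.003,  0.001, -0.001, -0.   ]), 'tau': array([ 1.0000e-03, -3.9229e+01,  1.8840e+01,  4.1860e+00, -5.0000e-03,
        0.0000e+00]), 'position': array([ 0.263, -0.566,  0.244]), 'ee_rot': array([-0.   , -0.216,  0.976,  0.001]), 'ft_force': array([-0.065,  0.125, -0.263]), 'torque': array([-0.016, -0.005, -0.001]), 'grip_width': np.float64(0.997)}
scene [[587.0, 0.0, 328.5], [0.0, 587.0, 242.9], [0.0, 0.0, 1.0]] [[0.432, -0.554, 0.711, 1.353], [0.902, 0.256, -0.349, -0.418], [0.011, 0.792, 0.61, 0.771], [0.0, 0.0, 0.0, 1.0]] 0.9961783854166667 dict_keys(['frame', 'depth', 'mtx', 'world_from_camera', 'shot'])
top [[465.1, 0.0, 319.7], [0.0, 465.1, 229.6], [0.0, 0.0, 1.0]] [[-0.006, 0.986, -0.164, 0.367], [-1.0, -0.005, 0.007, 0.003], [0.006, 0.164, 0.986, 0.92], [0.0, 0.0, 0.0, 1.0]] 0.99607421875 dict_keys(['frame', 'depth', 'mtx', 'world_from_camera', 'shot'])
```

View pics/top0.png

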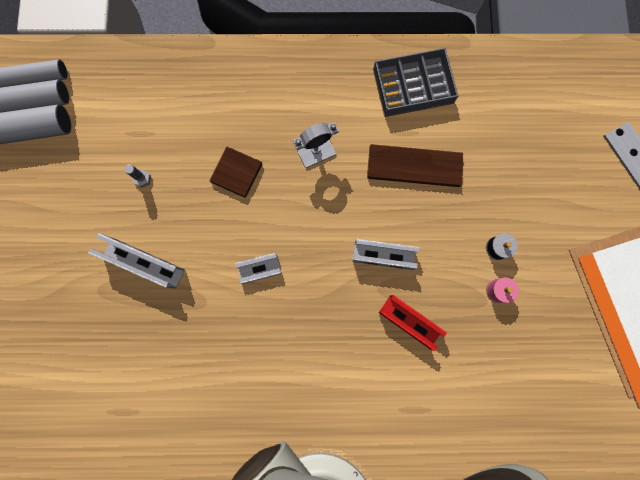

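View pics/scene0.png

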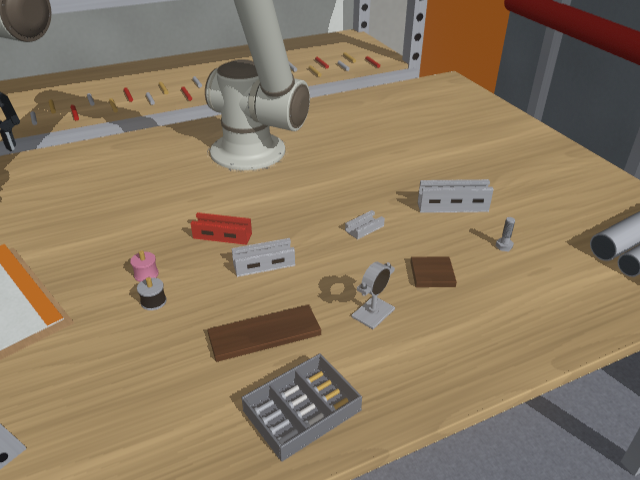

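Top view: longest channel (138,260), shortest (259,268), grey middle (386,254) versus red look-alike (412,322). Black mount (503,247) versus pink look-alike (503,290). Board (415,165), plinth (237,172), clamp (316,145), bolt (138,175). Next I measure everything from depth in both views and make an enlarged crop of the look-alikes.

```bash
cat > h.py <<'E'
from station import manip
import cv2,numpy as np
def cloud(p):
    K=p["mtx"];T=p["world_from_camera"];d=p["depth"]
    v,u=np.mgrid[:480,:640]
    c=np.stack([(u-K[0,2])/K[0,0]*d,-(v-K[1,2])/K[1,1]*d,-d],-1)
    w=c@T[:3,:3].T+T[:3,3]; w[d==0]=np.nan; return w
def proj(p,x):
    T=p["world_from_camera"];c=T[:3,:3].T@(np.array(x)-T[:3,3]);K=p["mtx"]
    return K[0,0]*c[0]/-c[2]+K[0,2],-K[1,1]*c[1]/-c[2]+K[1,2]
def rect(P):
    (c,(w,h),a)=cv2.minAreaRect(P[:,:2].astype(np.float32)*1000)
    if w<h: w,h,a=h,w,a+90
    # a: direction of the long side from x, deg; yaw of y axis relative world y
    return np.round(c,1),np.round([w,h],1),round((a-90+90)%180-90,1)
E
cat > m.py <<'E'
from h import *
for n in("top","scene"):
    p=manip.snapshot(n);W=cloud(p)
    hsv=cv2.cvtColor(p["frame"],cv2.COLOR_BGR2HSV)
    np.savez(f"pics/{n}.npz",W=W,f=p["frame"])
    for t in("long_centre","middle_centre","short_centre","mount_centre","board_top","plinth_top","clamp","bolt"):
        lm=manip.landmark_of(t,p)
        print(n,t,"LM",[(np.round(l["centre"]).tolist(),round(l["conf"],2)) for l in lm[:3]])
        if t in("board_top","plinth_top"): continue
        for m in manip.masks_of(t,p)[:3]:
            if m["conf"]<.3: continue
            r=m["region"];P=W[r];P=P[np.isfinite(P[:,0])];P=P[P[:,2]>.004];h=np.percentile(P[:,2],98)
            Q=P[P[:,2]>h-.005]
            print("   ",round(m["conf"],2),np.round(m["extent"]).tolist(),"n",len(P),"h",round(h*1000,1),"top",rect(Q) if len(Q)>4 else'',"all",rect(P),"bgr",np.median(p["frame"][r],0))
f=np.load("pics/top.npz")["f"][200:360,340:540]; cv2.imwrite("pics/crop.png",cv2.resize(f,None,fx=4,fy=3.75,interpolation=2)[:600])
E
python3 m.py
```

```text
top long_centre LM [([138.0, 262.0], 0.98)]
top middle_centre LM [([386.0, 255.0], 0.8), ([408.0, 322.0], 0.66), ([143.0, 183.0], 0.53)]
    0.75 [378.0, 296.0, 447.0, 351.0] n 924 h 43.4 top (array([ 339. , -175.1]), array([118.4,  41.1]), -35.6) all (array([ 338.8, -175.2]), array([119. ,  41.3]), -35.6) bgr [ 27.  29. 150.]
    0.68 [353.0, 239.0, 420.0, 269.0] n 920 h 43.8 top (array([ 468. , -128.4]), array([119.8,  41. ]), -7.8) all (array([ 468. , -128.3]), array([120.1,  41.8]), -8.0) bgr [104. 100. 100.]
    0.33 [90.0, 236.0, 186.0, 289.0] n 1351 h 64.8 top (array([456.3, 346. ]), array([160.6,  41.1]), -23.5) all (array([456.1, 345.5]), array([161.6,  41.6]), -23.5) bgr [122. 128. 142.]
top short_centre LM [([258.0, 266.0], 0.77), ([138.0, 262.0], 0.63)]
    0.63 [236.0, 253.0, 279.0, 284.0] n 551 h 23.9 top (array([443.1, 118.3]), array([79.3, 41. ]), 13.7) all (array([443. , 118.2]), array([79.4, 41.2]), 13.7) bgr [114.5 111.5 113. ]
top mount_centre LM [([501.0, 288.0], 0.87), ([236.0, 171.0], 0.69), ([502.0, 246.0], 0.59)]
    0.66 [486.0, 231.0, 518.0, 263.0] n 612 h 
[... 2238 characters left out ...]
 58.0 top (array([ 481.3, -357.4]), array([9.9, 8.4]), 75.5) all (array([ 463.3, -353.4]), array([89.2, 47.1]), 76.5) bgr [105. 128. 136.]
scene board_top LM [([261.0, 331.0], 0.81)]
scene plinth_top LM [([430.0, 266.0], 0.59)]
scene clamp LM [([370.0, 313.0], 0.63), ([264.0, 330.0], 0.29)]
    0.94 [351.0, 264.0, 392.0, 328.0] n 1531 h 115.7 top (array([684.8,   2. ]), array([36.7, 22.9]), 20.6) all (array([683.9,   1.7]), array([86.9, 61.4]), 33.9) bgr [147. 144. 144.]
scene bolt LM [([502.0, 245.0], 0.61)]
    0.61 [497.0, 218.0, 513.0, 249.0] n 356 h 74.9 top (array([624.9, 355.7]), array([16.6, 16.3]), 58.9) all (array([626.3, 352.7]), array([31.7, 30.8]), -61.8) bgr [114.  112.5 111.5]
```

```bash
python3 - <<'E'
from h import *
for n in("top","scene"):
    d=np.load(f"pics/{n}.npz");W=d["W"];f=d["f"]
    ok=(f.max(2)<115)&(W[...,2]>.011)&(W[...,2]<.024)&(W[...,0]>.5)
    for t,c in(("board",(.64,-.2)),("plinth",(.62,.16))):
        m=ok&(np.hypot(W[...,0]-c[0],W[...,1]-c[1])<.14); m=cv2.morphologyEx(m.astype(np.uint8),cv2.MORPH_OPEN,np.ones((3,3)))
        k,l,s,_=cv2.connectedComponentsWithStats(m); m=l==1+s[1:,4].argmax()
        P=W[m];print(n,t,len(P),rect(P),np.percentile(P[:,2],[5,50,95]).round(4),np.median(P,0).round(4))
E
```

```text
top board 3018 (array([ 651.3, -196.7]), array([190.1,  70.4]), -5.4) [0.0122 0.0148 0.0173] [ 0.6503 -0.1959  0.0148]
top plinth 1486 (array([638.9, 166.8]), array([80.7, 79.3]), 65.5) [0.0124 0.0151 0.0177] [0.6385 0.1672 0.0151]
scene board 3177 (array([ 650.4, -198.4]), array([189.1,  72.8]), -5.4) [0.0139 0.0168 0.0191] [ 0.6531 -0.2028  0.0168]
scene plinth 1078 (array([638. , 164.5]), array([81.8, 79.3]), 64.7) [0.014  0.0171 0.0194] [0.6412 0.1632 0.0171]
```

View pics/crop.png

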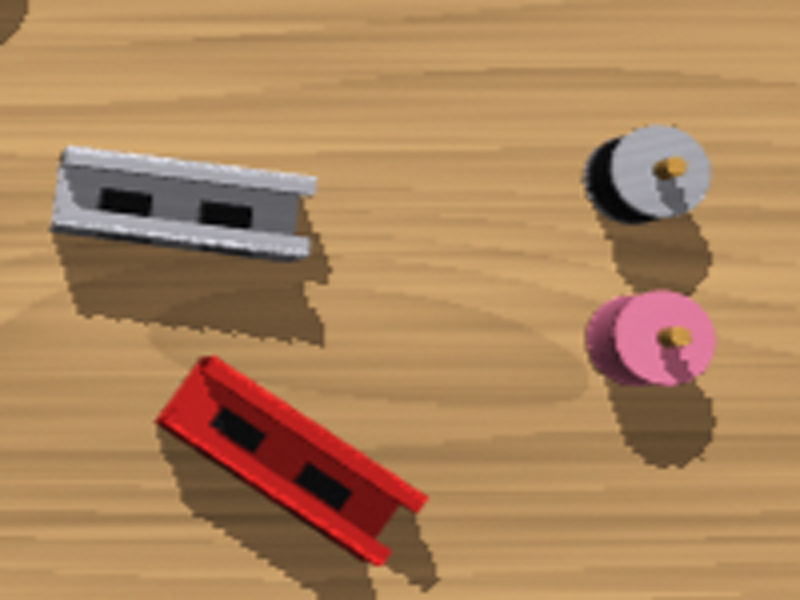

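The crop confirms it: the grey middle channel (185,205 in the crop) and the black mount (650,170) are the parts meant, since the red and pink ones are the named look-alikes. Both views agree within about 3 mm on position, and heights and sizes match the text. I start with the mount.

```bash
cat > go.py <<'E'
import sys,numpy as np
from station import manip
from scipy.spatial.transform import Rotation as R
# args: chained targets "x,y,z,psi" (mm,deg) all relative to the current pose
s=manip.sense();w,x,y,z=s["ee_rot"];r=R.from_quat([x,y,z,w]);p=np.array(s["position"])*1000
print("t",round(float(s["time_s"]),2),"pos",p.round(1),"grip",round(float(s["grip_width"]),3),"F",np.round(s["ft_force"],1),"psi",np.degrees(np.arctan2(-r.as_matrix()[0,1],r.as_matrix()[1,1])).round(1),"tilt z",r.as_matrix()[:,2].round(4),"q",np.round(s["q"],2))
for a in sys.argv[1:]:
    X,Y,Z,P=map(float,a.split(","));c,n=np.cos(np.radians(P)),np.sin(np.radians(P))
    t=R.from_matrix([[-c,-n,0],[-n,c,0],[0,0,-1]])
    print(a,"->",np.r_[np.degrees((r.inv()*t).as_rotvec()),r.inv().apply([X-p[0],Y-p[1],Z-p[2]])].round(1).tolist())
E
python3 go.py 482,-357,120,0 482,-357,27,0
```

```text
t 1.6 pos [ 263.3 -566.8  245.3] grip 1.0 F [0.1 0.2 0.3] psi 24.9 tilt z [-0.  0. -1.] q [-0.88  0.38  0.01 -0.   -1.19 -0.26]
482,-357,120,0 -> [0.0, -0.0, 24.9, -286.7, 98.2, 125.3]
482,-357,27,0 -> [0.0, -0.0, 24.9, -286.7, 98.2, 218.3]
```

Emit:
jog_arm(series=[0,0,24.9,-286.7,98.2,125.3,100,0,0,24.9,-286.7,98.2,125.3,100,0,0,24.9,-286.7,98.2,125.3,100,0,0,24.9,-286.7,98.2,125.3,100,0,0,24.9,-286.7,98.2,125.3,100,0,0,24.9,-286.7,98.2,125.3,100,0,0,24.9,-286.7,98.2,125.3,100,0,0,24.9,-286.7,98.2,125.3,100,0,0,24.9,-286.7,98.2,125.3,100,0,0,24.9,-286.7,98.2,125.3,100,0,0,24.9,-286.7,98.2,125.3,100,0,0,24.9,-286.7,98.2,125.3,100], grip_force=40)

```text
time_s: 2.6
position: [0.4816, -0.3578, 0.1207]
ee_rot: [0.0, 0.0, 1.0, -0.0]
ft_force: [-0.1, -0.6, 0.4]
grip_width: 1.003
```

```bash
python3 - <<'E'
from h import *
a=[]
for n,(x0,y0) in(("top",(400,150)),("scene",(60,170))):
    p=manip.snapshot(n);a.append(cv2.resize(p["frame"][y0:y0+200,x0:x0+200],(400,400)))
cv2.imwrite("pics/a1.png",np.hstack(a))
E
python3 go.py 482,-357,27,0
```

```text
t 2.7 pos [ 481.4 -358.1  120.8] grip 0.996 F [-0.3 -1.   1.2] psi -0.1 tilt z [ 1.3e-03 -6.0e-04 -1.0e+00] q [-0.37  0.46 -0.22  0.   -0.89 -1.2 ]
482,-357,27,0 -> [-0.0, 0.1, -0.1, -0.5, 1.2, 93.8]
```

View pics/a1.png

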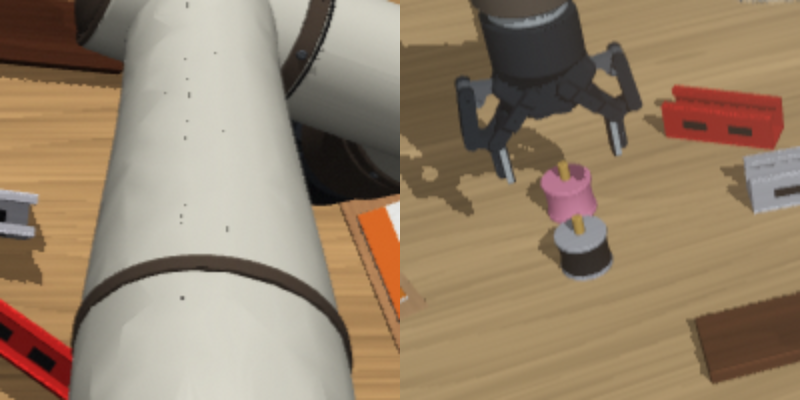

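The gripper is above the black mount with its jaws along y. It looks shifted towards pink (570,190 in the view) only because it is still about 100 mm up. I descend and close.

Emit:
jog_arm(series=[0,0,0,-0.5,1,30,100,0,0,0,-0.5,1,60,100,0,0,0,-0.5,1,80,100,0,0,0,-0.5,1,93.5,100,0,0,0,-0.5,1,93.5,100,0,0,0,-0.5,1,93.5,40,0,0,0,-0.5,1,93.5,40,0,0,0,-0.5,1,93.5,40,0,0,0,-0.5,1,93.5,40,0,0,0,-0.5,1,93.5,40,0,0,0,-0.5,1,93.5,40,0,0,0,-0.5,1,93.5,40], grip_force=40)

```text
time_s: 3.7
position: [0.4834, -0.3568, 0.0286]
ee_rot: [0.001, -0.0, 1.0, -0.001]
ft_force: [-0.9, -0.7, 5.9]
grip_width: 0.537
```

```bash
python3 go.py 482,-357,230,0 638,166,230,0
```

```text
t 3.7 pos [ 483.4 -356.8   28.6] grip 0.537 F [-0.9 -0.7  5.9] psi 0.0 tilt z [ 0.0029 -0.002  -1.    ] q [-0.37  0.57 -0.3   0.   -0.7  -1.2 ]
482,-357,230,0 -> [-0.1, 0.2, 0.0, 0.8, -0.6, -201.4]
638,166,230,0 -> [-0.1, 0.2, 0.0, -155.6, 522.3, -202.0]
```

Emit:
jog_arm(series=[0,0,0,0,0,-15,40,0,0,0,0,0,-40,40,0,0,0,0,0,-70,40,0,0,0,0,0,-105,40,0,0,0,0,0,-140,40,0,0,0,0,0,-175,40,0,0,0,0,0,-200,40,0,0,0,-8,25,-202,40,0,0,0,-18,60,-202,40,0,0,0,-28,95,-202,40,0,0,0,-38,130,-202,40,0,0,0,-48,165,-202,40])

```text
time_s: 4.7
position: [0.5299, -0.1891, 0.2283]
ee_rot: [-0.0, 0.0, 1.0, 0.0]
ft_force: [1.5, -0.3, -1.7]
grip_width: 0.535
```

```bash
python3 go.py 638,166,230,0
```

```text
t 4.7 pos [ 529.9 -189.1  228.3] grip 0.535 F [ 1.5 -0.3 -1.7] psi -0.0 tilt z [-3.e-04  1.e-03 -1.e+00] q [-0.06  0.29 -0.17 -0.   -1.11 -1.52]
638,166,230,0 -> [0.1, -0.0, -0.0, -107.9, 355.2, -1.4]
```

Emit:
jog_arm(series=[0,0,0,-11,36,0,40,0,0,0,-22,72,0,40,0,0,0,-33,108,0,40,0,0,0,-44,144,0,40,0,0,0,-55,180,0,40,0,0,0,-66,216,0,40,0,0,0,-77,252,0,40,0,0,0,-88,288,0,40,0,0,0,-99,324,0,40,0,0,0,-106,348,0,40,0,0,0,-108,356,0,40,0,0,0,-108,356,0,40])

```text
time_s: 5.7
position: [0.638, 0.1673, 0.2273]
ee_rot: [-0.001, -0.001, 1.0, 0.0]
ft_force: [0.5, -0.6, -1.6]
grip_width: 0.538
```

```bash
python3 - <<'E'
from h import *
p=manip.snapshot("scene");cv2.imwrite("pics/a2.png",p["frame"][80:380,240:640]);W=cloud(p)
E
python3 go.py 638.4,165.6,60,0 638.4,165.6,44.5,0
```

```text
t 5.75 pos [637.6 165.7 227.6] grip 0.531 F [-0.6  0.1 -1.8] psi 0.1 tilt z [-1.9e-03 -4.0e-04 -1.0e+00] q [ 0.5   0.45  0.07 -0.   -1.19 -2.07]
638.4,165.6,60,0 -> [-0.0, -0.1, 0.1, -1.1, -0.0, 167.6]
638.4,165.6,44.5,0 -> [-0.0, -0.1, 0.1, -1.1, -0.0, 183.1]
```

View pics/a2.png

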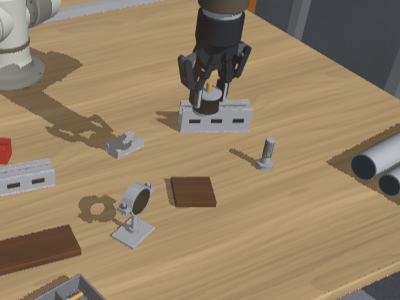

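The mount (210,95 in the crop) is held upright with its stud up. I lower it onto the plinth.

Emit:
jog_arm(series=[0,0,0,-1,0,35,40,0,0,0,-1,0,75,40,0,0,0,-1,0,110,40,0,0,0,-1,0,145,40,0,0,0,-1,0,167,40,0,0,0,-1,0,175,40,0,0,0,-1,0,180,40,0,0,0,-1,0,182,40,0,0,0,-1,0,183,40,0,0,0,-1,0,183.5,40,0,0,0,-1,0,183.5,40])

```text
time_s: 6.67
position: [0.6402, 0.1654, 0.0467]
ee_rot: [0.001, -0.0, 1.0, 0.001]
ft_force: [-0.3, 0.2, -1.8]
grip_width: 0.538
```

```bash
python3 go.py
```

```text
t 6.67 pos [640.2 165.4  46.7] grip 0.538 F [-0.3  0.2 -1.8] psi 0.0 tilt z [ 0.0027  0.0013 -1.    ] q [ 0.5   0.63 -0.12  0.   -0.82 -2.07]
```

Emit:
jog_arm(series=[0,0,0,0,0,1,40,0,0,0,0,0,2,40,0,0,0,0,0,3,40,0,0,0,0,0,3,40])

```text
time_s: 7.0
position: [0.6397, 0.1654, 0.0437]
ee_rot: [0.001, -0.0, 1.0, 0.0]
ft_force: [-2.6, -0.2, 5.2]
grip_width: 0.533
```

Contact (force went from -1.8 to +5.2 N). I release and rise.

Emit:
jog_arm(series=[0,0,0,0,0,0,70,0,0,0,0,0,0,100,0,0,0,0,0,0,100,0,0,0,0,0,0,100,0,0,0,0,0,0,100,0,0,0,0,0,-15,100,0,0,0,0,0,-45,100,0,0,0,0,0,-80,100,0,0,0,0,0,-115,100,0,0,0,0,0,-150,100,0,0,0,0,0,-170,100,0,0,0,0,0,-170,100])

```text
time_s: 8.0
position: [0.6421, 0.1658, 0.2188]
ee_rot: [0.006, -0.001, 1.0, 0.002]
ft_force: [0.8, 0.5, 0.5]
grip_width: 1.001
```

```bash
python3 go.py 455,345.5,150,66.6 455,345.5,32,66.6
```

```text
t 8.0 pos [642.1 165.8 218.8] grip 1.001 F [0.8 0.5 0.5] psi 0.1 tilt z [ 0.0114  0.0039 -0.9999] q [ 0.5   0.46  0.06  0.   -1.16 -2.07]
455,345.5,150,66.6 -> [-0.2, 0.7, -66.5, 187.6, 179.6, 67.4]
455,345.5,32,66.6 -> [-0.2, 0.7, -66.5, 189.0, 179.1, 185.4]
```

Emit:
jog_arm(series=[0,0,-7,20,18,10,100,0,0,-14,40,36,20,100,0,0,-21,60,56,30,100,0,0,-28,80,76,40,100,0,0,-35,100,96,50,100,0,0,-42,120,116,55,100,0,0,-49,140,136,60,100,0,0,-56,160,155,65,100,0,0,-63,175,170,68,100,0,0,-66.5,186,179.5,68,100,0,0,-66.5,186,179.5,68,100,0,0,-66.5,186,179.5,68,100])

```text
time_s: 9.0
position: [0.4527, 0.3448, 0.1435]
ee_rot: [-0.0, -0.549, 0.836, -0.0]
ft_force: [0.3, -0.2, -0.8]
grip_width: 1.001
```

```bash
python3 - <<'E'
from h import *
for n in ("scene","top"):
    p=manip.snapshot(n);W=cloud(p)
    if n=="scene":cv2.imwrite("pics/a3.png",p["frame"][120:420,240:640])
    for m in manip.masks_of("mount_centre",p)[:3]:
        P=W[m["region"]];P=P[np.isfinite(P[:,0])];h=np.percentile(P[:,2],98);Q=P[P[:,2]>h-.005];D=P[(P[:,2]>.05)&(P[:,2]<.062)]
        print(n,m["conf"],"h",h,rect(Q),rect(D) if len(D)>4 else "")
E
python3 go.py 455,345.5,150,66.6 455,345.5,32,66.6
```

```text
scene 0.89 h 0.05791826972619871 (array([ 397.3, -353.6]), array([13. ,  9.2]), 73.7) (array([ 397.3, -353.6]), array([13. ,  9.2]), 73.7)
scene 0.69 h 0.07318440740139447 (array([637.9, 165.6]), array([9.9, 7.4]), -8.7) (array([637.6, 163.5]), array([47. , 45.5]), 69.8)
top 0.83 h 0.05710525258826329 (array([ 398.3, -352.1]), array([9.5, 7.4]), -1.6) (array([ 398.4, -352.1]), array([9.5, 7.6]), -1.6)
top 0.55 h 0.07319021379915294 (array([638. , 166.6]), array([9.1, 7.6]), -89.6) (array([637.8, 167.1]), array([46.7, 44. ]), -46.2)
top 0.24 h 0.04327026148942518 (array([ 468. , -128.5]), array([119.9,  41.4]), -8.2) 
t 9.2 pos [453.8 343.9 143.9] grip 1.002 F [ 0.6 -0.5  0.1] psi 66.4 tilt z [-1.e-04 -2.e-04 -1.e+00] q [ 0.93  0.38 -0.27  0.   -0.92 -1.34]
455,345.5,150,66.6 -> [0.0, -0.0, -0.2, -2.0, -0.4, -6.1]
455,345.5,32,66.6 -> [0.0, -0.0, -0.2, -2.0, -0.4, 111.9]
```

View pics/a3.png

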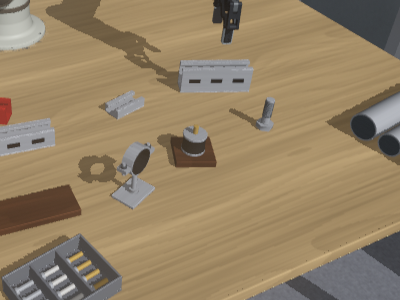

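The mount stands on the plinth at (638,166), stud top at 73 mm, as it should. The gripper is above the long channel, so I descend and grip.

Emit:
jog_arm(series=[0,0,0,-2,-0.5,25,100,0,0,0,-2,-0.5,55,100,0,0,0,-2,-0.5,85,100,0,0,0,-2,-0.5,105,100,0,0,0,-2,-0.5,112,100,0,0,0,-2,-0.5,112,100,0,0,0,-2,-0.5,112,30,0,0,0,-2,-0.5,112,30,0,0,0,-2,-0.5,112,30,0,0,0,-2,-0.5,112,30,0,0,0,-2,-0.5,112,30,0,0,0,-2,-0.5,112,30], grip_force=60)

```text
time_s: 10.2
position: [0.4555, 0.3469, 0.0337]
ee_rot: [0.002, -0.549, 0.836, 0.0]
ft_force: [-0.1, -2.1, 6.6]
grip_width: 0.471
```

```bash
python3 go.py 455,345,240,66.6 650.8,-197.6,240,84.6
```

```text
t 10.2 pos [455.5 346.9  33.7] grip 0.471 F [-0.1 -2.1  6.6] psi 66.5 tilt z [ 0.0023  0.0021 -1.    ] q [ 0.93  0.53 -0.37  0.   -0.67 -1.34]
455,345,240,66.6 -> [-0.1, 0.2, -0.1, 1.3, -0.6, -206.3]
650.8,-197.6,240,84.6 -> [-0.1, 0.2, -18.1, 421.1, -396.2, -207.0]
```

Emit:
jog_arm(series=[0,0,0,0,0,-12,30,0,0,0,0,0,-35,30,0,0,0,0,0,-65,30,0,0,0,0,0,-100,30,0,0,0,0,0,-135,30,0,0,0,0,0,-170,30,0,0,0,0,0,-200,30,0,0,0,0,0,-206,30,0,0,-1,18,-17,-206,30,0,0,-2,42,-40,-206,30,0,0,-3,67,-64,-206,30,0,0,-4,92,-87,-206,30])

```text
time_s: 11.2
position: [0.496, 0.2253, 0.2346]
ee_rot: [-0.003, -0.578, 0.816, 0.001]
ft_force: [0.9, 0.5, -6.7]
grip_width: 0.47
```

```bash
python3 go.py 650.8,-197.6,240,84.6
```

```text
t 11.2 pos [496.  225.3 234.6] grip 0.47 F [ 0.9  0.5 -6.7] psi 70.6 tilt z [-0.0057 -0.0022 -1.    ] q [ 0.72  0.26 -0.2  -0.   -1.11 -1.06]
650.8,-197.6,240,84.6 -> [0.3, -0.2, -14.0, 347.4, -286.6, -5.4]
```

Emit:
jog_arm(series=[0,0,-1,27,-22,0,30,0,0,-2,56,-46,0,30,0,0,-3,86,-71,0,30,0,0,-5,116,-96,0,30,0,0,-6,146,-120,0,30,0,0,-8,176,-145,0,30,0,0,-9,206,-170,0,30,0,0,-11,236,-195,0,30,0,0,-12,266,-219,0,30,0,0,-13,294,-243,0,30,0,0,-14,318,-263,0,30,0,0,-14,335,-277,0,30])

```text
time_s: 12.2
position: [0.646, -0.1835, 0.2332]
ee_rot: [-0.002, -0.672, 0.741, 0.003]
ft_force: [0.5, 0.0, -5.9]
grip_width: 0.473
```

```bash
python3 go.py 650.8,-197.6,235,84.6
```

```text
t 12.2 pos [ 646.  -183.5  233.2] grip 0.473 F [ 0.5  0.  -5.9] psi 84.4 tilt z [-0.0065  0.0019 -1.    ] q [-0.04  0.48  0.12 -0.   -1.22 -0.06]
650.8,-197.6,235,84.6 -> [0.4, 0.1, -0.2, 13.6, -6.1, -1.8]
```

Emit:
jog_arm(series=[0,0,0,13.5,-6,0,30,0,0,0,13.5,-6,0,30,0,0,0,13.5,-6,0,30,0,0,0,13.5,-6,0,30])

```text
time_s: 12.53
position: [0.6509, -0.194, 0.2362]
ee_rot: [-0.001, -0.673, 0.74, 0.002]
ft_force: [0.1, 0.3, -5.6]
grip_width: 0.471
```

```bash
python3 go.py 650.8,-197.6,49,84.6; python3 - <<'E'
from h import *
for n in ("scene",):
    p=manip.snapshot(n);W=cloud(p)
    cv2.imwrite("pics/a4.png",p["frame"][120:420,120:520])
    f=p["frame"]
    for m in manip.masks_of("long_centre",p)[:2]:
        P=W[m["region"]];P=P[np.isfinite(P[:,0])&(P[:,2]>.13)&(P[:,2]<.3)]
        print(m["conf"],m["extent"],len(P),P.min(0).round(3),P.max(0).round(3),rect(P) if len(P)>5 else "")
E
```

```text
t 12.53 pos [ 650.9 -194.   236.2] grip 0.471 F [ 0.1  0.3 -5.6] psi 84.5 tilt z [-0.0031  0.0014 -1.    ] q [-0.05  0.49  0.15 -0.   -1.24 -0.04]
650.8,-197.6,49,84.6 -> [0.2, 0.1, -0.1, 3.8, -0.8, 187.2]
0.65 [201.8, 198.1, 311.1, 262.1] 4309 [ 0.62  -0.277  0.202] [ 0.703 -0.114  0.276] (array([ 664.4, -197.1]), array([160.5,  75.4]), -5.3)
```

View pics/a4.png

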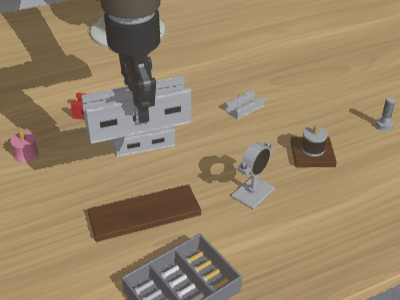

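The long channel is held level over the board (board at 145,212 in the crop), 5.3° aligned. I lower it.

Emit:
jog_arm(series=[0,0,0,2,-0.5,30,30,0,0,0,2,-0.5,65,30,0,0,0,2,-0.5,100,30,0,0,0,2,-0.5,135,30,0,0,0,2,-0.5,160,30,0,0,0,2,-0.5,175,30,0,0,0,2,-0.5,181,30,0,0,0,2,-0.5,183,30,0,0,0,2,-0.5,184,30,0,0,0,2,-0.5,184,30])

```text
time_s: 13.47
position: [0.6533, -0.1969, 0.0558]
ee_rot: [0.001, -0.673, 0.74, -0.001]
ft_force: [-0.8, 0.1, -5.0]
grip_width: 0.474
```

```bash
python3 go.py
```

```text
t 13.47 pos [ 653.3 -196.9   55.8] grip 0.474 F [-0.8  0.1 -5. ] psi 84.6 tilt z [ 3.3e-03 -6.0e-04 -1.0e+00] q [-0.06  0.65 -0.06  0.   -0.87 -0.04]
```

Emit:
jog_arm(series=[0,0,0,0,2,2,30,0,0,0,0,2,4,30,0,0,0,0,2,5,30,0,0,0,0,2,6,30,0,0,0,0,2,7,30,0,0,0,0,2,7,30])

```text
time_s: 13.97
position: [0.6501, -0.1971, 0.0488]
ee_rot: [-0.0, -0.673, 0.74, -0.0]
ft_force: [-2.8, 1.0, 4.4]
grip_width: 0.471
```

Emit:
jog_arm(series=[0,0,0,0,2,0,60,0,0,0,0,0,0,90,0,0,0,0,0,0,90,0,0,0,0,0,0,90,0,0,0,0,0,0,90,0,0,0,0,0,-10,90,0,0,0,0,0,-35,90,0,0,0,0,0,-70,90,0,0,0,0,0,-100,90,0,0,0,0,0,-130,90,0,0,0,0,0,-135,90,0,0,0,0,0,-135,90])

```text
time_s: 14.97
position: [0.6517, -0.1973, 0.1865]
ee_rot: [0.003, -0.673, 0.74, -0.003]
ft_force: [0.1, 0.8, -1.2]
grip_width: 0.897
```

```bash
python3 go.py 467,-129,150,82.3 467,-129,20,82.3
```

```text
t 14.97 pos [ 651.7 -197.3  186.5] grip 0.897 F [ 0.1  0.8 -1.2] psi 84.5 tilt z [ 0.0078 -0.0012 -1.    ] q [-0.06  0.52  0.07  0.   -1.12 -0.04]
467,-129,150,82.3 -> [-0.5, -0.0, 2.2, -50.4, 190.7, 35.0]
467,-129,20,82.3 -> [-0.5, -0.0, 2.2, -50.5, 191.7, 165.0]
```

Emit:
jog_arm(series=[0,0,2.4,-8,30,0,80,0,0,2.4,-17,65,5,80,0,0,2.4,-26,100,12,80,0,0,2.4,-35,135,22,80,0,0,2.4,-45,168,32,80,0,0,2.4,-50.5,190,36,80,0,0,2.4,-50.5,190,36,80,0,0,2.4,-50.5,190,36,80])

```text
time_s: 15.63
position: [0.4644, -0.1283, 0.1456]
ee_rot: [-0.001, -0.657, 0.754, 0.0]
ft_force: [0.4, 0.0, 0.1]
grip_width: 0.804
```

```bash
cat > chk.py <<'E'
from h import *
import sys
# rects of near-top points of a target seen by each camera, heights window mm
t,lo,hi=sys.argv[1],float(sys.argv[2])/1e3,float(sys.argv[3])/1e3
for n in("top","scene"):
    p=manip.snapshot(n);W=cloud(p)
    if len(sys.argv)>4 and n=="scene": cv2.imwrite(sys.argv[4],p["frame"][120:420,120:520])
    for m in manip.masks_of(t,p)[:3]:
        P=W[m["region"]];P=P[np.isfinite(P[:,0])];P=P[(P[:,2]>lo)&(P[:,2]<hi)]
        if len(P)>20: print(n,round(m["conf"],2),len(P),rect(P),"z",np.median(P[:,2]).round(4))
E
python3 chk.py long_centre 70 84 pics/a5.png; python3 go.py 467,-129,20,82.1
```

```text
scene 0.74 1379 (array([ 649. , -198.7]), array([159.9,  45.6]), -5.1) z 0.0778
t 15.83 pos [ 466.9 -128.8  145.9] grip 0.8 F [-0.3 -0.7 -0.5] psi 82.1 tilt z [ 5.e-04 -1.e-04 -1.e+00] q [ 0.07  0.25 -0.47  0.   -0.85 -0.21]
467,-129,20,82.1 -> [-0.0, -0.0, -0.0, 0.2, -0.1, 125.9]
```

View pics/a5.png

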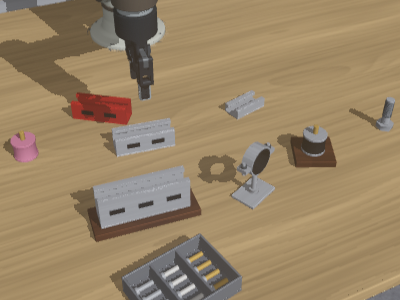

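The long channel sits squarely on the board (145,200 in the crop), top at 77 mm and yaw -5.1°. Now I grip the grey middle channel, clear of the red one.

Emit:
jog_arm(series=[0,0,0,0,0,25,80,0,0,0,0,0,60,80,0,0,0,0,0,95,80,0,0,0,0,0,115,80,0,0,0,0,0,123,80,0,0,0,0,0,126,80,0,0,0,0,0,126,30,0,0,0,0,0,126,30,0,0,0,0,0,126,30,0,0,0,0,0,126,30,0,0,0,0,0,126,30,0,0,0,0,0,126,30], grip_force=60)

```text
time_s: 16.83
position: [0.467, -0.1285, 0.0214]
ee_rot: [0.001, -0.657, 0.754, -0.001]
ft_force: [-1.4, 1.6, 6.4]
grip_width: 0.468
```

```bash
python3 go.py 467,-129,180,82.1 650.5,-197.5,180,84.7
```

```text
t 16.83 pos [ 467.  -128.5   21.4] grip 0.468 F [-1.4  1.6  6.4] psi 82.1 tilt z [ 3.2e-03 -1.0e-04 -1.0e+00] q [ 0.07  0.45 -0.6   0.   -0.52 -0.21]
467,-129,180,82.1 -> [-0.2, 0.0, 0.0, 0.4, -0.6, -158.6]
650.5,-197.5,180,84.7 -> [-0.2, 0.0, -2.6, 43.2, -191.8, -158.0]
```

Emit:
jog_arm(series=[0,0,0,0,0,-12,30,0,0,0,0,0,-40,30,0,0,0,0,0,-75,30,0,0,0,0,0,-110,30,0,0,0,0,0,-140,30,0,0,-1,5,-22,-155,30,0,0,-2,13,-57,-158,30,0,0,-2.6,21,-92,-158,30,0,0,-2.6,29,-127,-158,30,0,0,-2.6,37,-162,-158,30,0,0,-2.6,42,-185,-158,30,0,0,-2.6,43,-191,-158,30])

```text
time_s: 17.83
position: [0.6513, -0.1985, 0.1759]
ee_rot: [-0.0, -0.673, 0.739, 0.0]
ft_force: [0.3, 0.7, -3.1]
grip_width: 0.467
```

```bash
python3 go.py 650.5,-197.5,105,84.7
```

```text
t 17.83 pos [ 651.3 -198.5  175.9] grip 0.467 F [ 0.3  0.7 -3.1] psi 84.6 tilt z [-7.e-04  1.e-04 -1.e+00] q [-0.06  0.53  0.06 -0.   -1.11 -0.03]
650.5,-197.5,105,84.7 -> [0.0, 0.0, -0.1, -0.9, 0.9, 70.9]
```

Emit:
jog_arm(series=[0,0,0,-1,1,20,30,0,0,0,-1,1,45,30,0,0,0,-1,1,62,30,0,0,0,-1,1,68,30,0,0,0,-1,1,70,30,0,0,0,-1,1,71,30,0,0,0,-1,1,71,30])

```text
time_s: 18.42
position: [0.6487, -0.1963, 0.1082]
ee_rot: [0.001, -0.674, 0.739, -0.001]
ft_force: [-0.2, 1.0, -2.5]
grip_width: 0.47
```

```bash
python3 go.py 650.5,-197.5,98,84.7
```

```text
t 18.42 pos [ 648.7 -196.3  108.2] grip 0.47 F [-0.2  1.  -2.5] psi 84.7 tilt z [ 1.9e-03 -4.0e-04 -1.0e+00] q [-0.06  0.58 -0.02  0.   -0.96 -0.04]
650.5,-197.5,98,84.7 -> [-0.1, -0.0, 0.0, 1.0, -1.9, 10.2]
```

Emit:
jog_arm(series=[0,0,0,1,-1,4,30,0,0,0,1,-1,7,30,0,0,0,1,-1,8,30,0,0,0,1,-1,9,30,0,0,0,1,-1,10,30,0,0,0,1,-1,10,30])

```text
time_s: 18.92
position: [0.6492, -0.1974, 0.0985]
ee_rot: [0.0, -0.674, 0.739, -0.0]
ft_force: [-2.3, 1.7, 3.5]
grip_width: 0.472
```

Emit:
jog_arm(series=[0,0,0,0,0,0,60,0,0,0,0,0,0,90,0,0,0,0,0,0,90,0,0,0,0,0,0,90,0,0,0,0,0,0,90,0,0,0,0,0,-10,90,0,0,0,0,0,-35,90,0,0,0,0,0,-65,90,0,0,0,0,0,-95,90,0,0,0,0,0,-115,90,0,0,0,0,0,-120,90,0,0,0,0,0,-120,90])

```text
time_s: 19.92
position: [0.65, -0.1975, 0.2201]
ee_rot: [0.002, -0.674, 0.739, -0.002]
ft_force: [-0.2, -0.1, 0.5]
grip_width: 0.896
```

```bash
python3 go.py 442.3,117.5,150,103.8
```

```text
t 19.92 pos [ 650.  -197.5  220.1] grip 0.896 F [-0.2 -0.1  0.5] psi 84.7 tilt z [ 5.4e-03 -6.0e-04 -1.0e+00] q [-0.06  0.49  0.11  0.   -1.19 -0.03]
442.3,117.5,150,103.8 -> [-0.3, -0.1, -19.1, -294.6, 236.2, 68.8]
```

Emit:
jog_arm(series=[0,0,-2,-26,21,0,80,0,0,-4,-54,43,0,80,0,0,-6,-84,67,0,80,0,0,-8,-114,91,5,80,0,0,-10,-144,115,15,80,0,0,-12,-174,139,25,80,0,0,-14,-204,163,35,80,0,0,-16,-234,187,45,80,0,0,-18,-262,210,55,80,0,0,-19,-284,228,65,80,0,0,-19,-294.5,235.5,70,80,0,0,-19,-294.5,235.5,70,80])

```text
time_s: 20.92
position: [0.4388, 0.1184, 0.1449]
ee_rot: [0.002, 0.788, -0.616, -0.001]
ft_force: [0.9, 0.1, 0.4]
grip_width: 0.799
```

```bash
python3 chk.py middle_centre 110 125 pics/a6.png; python3 chk.py short_centre 15 30; python3 go.py 442.3,117.5,30,103.8 442.3,117.5,15,103.8
```

```text
top 0.65 848 (array([ 650. , -197.7]), array([120.4,  43. ]), -5.6) z 0.1175
scene 0.76 1109 (array([ 648.3, -198.5]), array([120.3,  46.2]), -5.4) z 0.1186
scene 0.9 340 (array([440.9, 116.6]), array([82.6, 47.8]), 15.7) z 0.0219
t 21.32 pos [442.1 116.9 147.1] grip 0.799 F [-0.2  0.1 -0.6] psi 103.6 tilt z [ 1.e-04  1.e-04 -1.e+00] q [ 0.62  0.21 -0.53  0.   -0.84 -0.38]
442.3,117.5,30,103.8 -> [-0.0, 0.0, -0.2, -0.5, -0.3, 117.1]
442.3,117.5,15,103.8 -> [-0.0, 0.0, -0.2, -0.5, -0.3, 132.1]
```

View pics/a6.png

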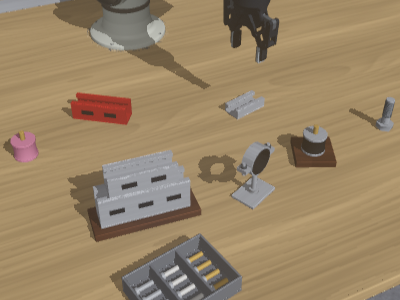

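Middle channel measured at (650,-198), -5.5°, centred on the long one. Now the short channel, descending carefully because it is low.

Emit:
jog_arm(series=[0,0,0,-0.5,0,30,75,0,0,0,-0.5,0,65,75,0,0,0,-0.5,0,100,75,0,0,0,-0.5,0,120,75,0,0,0,-0.5,0,126,75,0,0,0,-0.5,0,129,75,0,0,0,-0.5,0,130,75,0,0,0,-0.5,0,130,75])

```text
time_s: 21.98
position: [0.4426, 0.1185, 0.018]
ee_rot: [-0.001, 0.786, -0.618, 0.0]
ft_force: [-0.4, 0.2, 1.0]
grip_width: 0.747
```

Emit:
jog_arm(series=[0,0,0,0,0,0,30,0,0,0,0,0,0,30,0,0,0,0,0,0,30,0,0,0,0,0,0,30,0,0,0,0,0,0,30,0,0,0,0,0,0,30], grip_force=40)

```text
time_s: 22.48
position: [0.4424, 0.1186, 0.0184]
ee_rot: [-0.001, 0.787, -0.617, 0.001]
ft_force: [-1.7, 0.4, 5.7]
grip_width: 0.467
```

```bash
python3 go.py
```

```text
t 22.48 pos [442.4 118.6  18.4] grip 0.467 F [-1.7  0.4  5.7] psi 103.7 tilt z [ 0.0025  0.0014 -1.    ] q [ 0.62  0.42 -0.66  0.   -0.48 -0.38]
```

Emit:
jog_arm(series=[0,0,0,0,0,-8,30,0,0,0,0,0,-25,30,0,0,0,0,0,-55,30,0,0,0,0,0,-90,30,0,0,0,0,0,-125,30,0,0,0,0,0,-160,30,0,0,0,0,0,-190,30,0,0,0,0,0,-202,30,0,0,0,0,0,-202,30])

```text
time_s: 23.23
position: [0.4428, 0.1188, 0.223]
ee_rot: [-0.004, 0.787, -0.618, 0.001]
ft_force: [-0.4, -0.1, -2.3]
grip_width: 0.47
```

```bash
python3 go.py 650,-197,220,84.7; python3 - <<'E'
from h import *
p=manip.snapshot("scene");cv2.imwrite("pics/a7.png",cv2.resize(p["frame"][120:270,280:480],(800,600)))
E
```

```text
t 23.23 pos [442.8 118.8 223. ] grip 0.47 F [-0.4 -0.1 -2.3] psi 103.7 tilt z [ 0.0073  0.0046 -1.    ] q [ 0.62  0.11 -0.42  0.   -1.03 -0.38]
650,-197,220,84.7 -> [-0.4, 0.2, 19.0, 356.0, -126.3, 3.1]
```

View pics/a7.png

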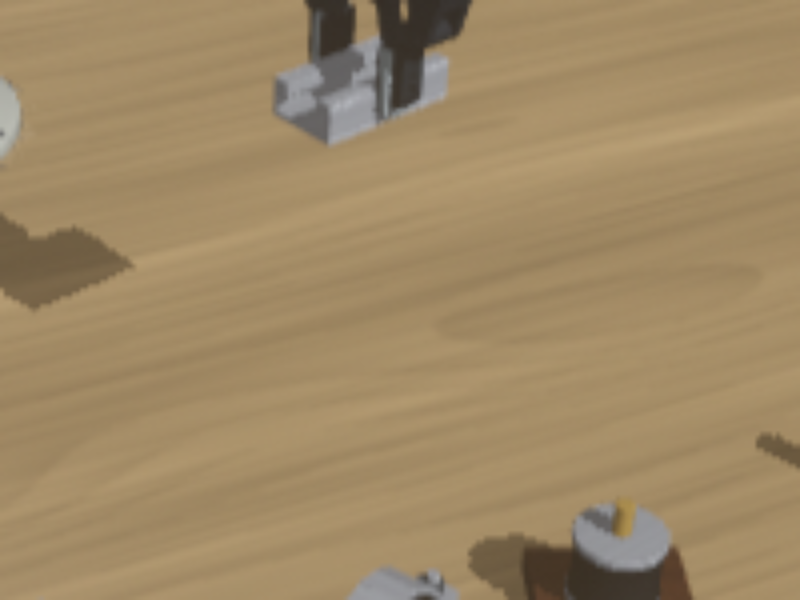

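The short channel is held level (360,95 in the crop). I carry it to the stack.

Emit:
jog_arm(series=[0,0,2,28,-10,0,30,0,0,4,62,-22,0,30,0,0,6,97,-34,0,30,0,0,8,132,-46,0,30,0,0,10,167,-59,0,30,0,0,12,202,-72,0,30,0,0,14,237,-84,0,30,0,0,16,272,-97,0,30,0,0,18,304,-108,0,30,0,0,19,330,-117,0,30,0,0,19,348,-124,0,30,0,0,19,356,-126.5,0,30])

```text
time_s: 24.28
position: [0.6486, -0.1999, 0.2149]
ee_rot: [-0.002, -0.673, 0.74, 0.002]
ft_force: [-0.0, 0.6, -2.6]
grip_width: 0.464
```

```bash
python3 go.py 650,-196.5,144,84.6
```

```text
t 24.28 pos [ 648.6 -199.9  214.9] grip 0.464 F [-0.   0.6 -2.6] psi 84.5 tilt z [-5.6e-03  9.0e-04 -1.0e+00] q [-0.06  0.5   0.11 -0.   -1.19 -0.03]
650,-196.5,144,84.6 -> [0.3, 0.0, -0.1, -3.5, -1.5, 70.9]
```

Emit:
jog_arm(series=[0,0,0,-2,-1,15,30,0,0,0,-2,-1,40,30,0,0,0,-2,-1,58,30,0,0,0,-2,-1,65,30,0,0,0,-2,-1,68,30,0,0,0,-2,-1,70,30,0,0,0,-2,-1,70,30])

```text
time_s: 24.87
position: [0.6503, -0.1957, 0.1494]
ee_rot: [0.0, -0.674, 0.739, -0.0]
ft_force: [0.4, 0.1, -0.9]
grip_width: 0.469
```

```bash
python3 go.py 650,-196.5,136,84.6
```

```text
t 24.87 pos [ 650.3 -195.7  149.4] grip 0.469 F [ 0.4  0.1 -0.9] psi 84.7 tilt z [ 6.e-04 -2.e-04 -1.e+00] q [-0.05  0.55  0.03  0.   -1.05 -0.04]
650,-196.5,136,84.6 -> [-0.0, -0.0, 0.1, 0.9, 0.2, 13.4]
```

Emit:
jog_arm(series=[0,0,0,1,0,5,30,0,0,0,1,0,8,30,0,0,0,1,0,10,30,0,0,0,1,0,11,30,0,0,0,1,0,12,30,0,0,0,1,0,13,30,0,0,0,1,0,13,30])

```text
time_s: 25.45
position: [0.6501, -0.1969, 0.1365]
ee_rot: [0.0, -0.674, 0.739, -0.0]
ft_force: [0.1, -0.6, -0.1]
grip_width: 0.465
```

Emit:
jog_arm(series=[0,0,0,0,0,0.7,30,0,0,0,0,0,0.7,30])

```text
time_s: 25.62
position: [0.6502, -0.197, 0.1365]
ee_rot: [0.0, -0.674, 0.739, -0.001]
ft_force: [-2.3, 1.8, 3.8]
grip_width: 0.467
```

Contact. I release, rise and back away towards the base so the stack is in view.

Emit:
jog_arm(series=[0,0,0,0,0,0,60,0,0,0,0,0,0,90,0,0,0,0,0,0,90,0,0,0,0,0,0,90,0,0,0,0,0,0,90,0,0,0,0,0,-10,90,0,0,0,0,0,-35,90,0,0,0,0,0,-70,90,0,0,0,0,35,-90,90,0,0,0,0,75,-90,90,0,0,0,0,110,-90,90,0,0,0,0,145,-90,90])

```text
time_s: 26.62
position: [0.5041, -0.1834, 0.2265]
ee_rot: [0.001, -0.674, 0.739, -0.001]
ft_force: [-1.7, -0.1, 0.4]
grip_width: 0.899
```

Emit:
jog_arm(series=[0,0,0,0,35,0,90,0,0,0,0,70,0,90,0,0,0,0,90,0,90,0,0,0,0,90,0,90,0,0,0,0,90,0,90,0,0,0,0,90,0,90])

```text
time_s: 27.12
position: [0.417, -0.1754, 0.2263]
ee_rot: [0.001, -0.674, 0.739, -0.001]
ft_force: [0.0, -0.5, 0.3]
grip_width: 0.902
```

```bash
python3 chk.py short_centre 130 145 pics/a8.png;python3 chk.py middle_centre 110 123;python3 chk.py long_centre 70 84;python3 chk.py mount_centre 65 80; python3 chk.py clamp 100 125; python3 chk.py bolt 60 80; python3 go.py
```

```text
top 0.8 594 (array([ 651.1, -197.3]), array([80.8, 43. ]), -4.1) z 0.1382
scene 0.66 784 (array([ 649.8, -198.1]), array([80.1, 45. ]), -4.9) z 0.1394
top 0.9 335 (array([ 649.2, -197.4]), array([120.6,  42.2]), -6.3) z 0.1171
scene 0.65 589 (array([ 649.1, -198.7]), array([120.8,  45.3]), -4.5) z 0.1175
top 0.97 261 (array([ 650.1, -197.9]), array([160.6,  42.3]), -4.8) z 0.076
top 0.53 64 (array([627.1, 357.6]), array([16.8, 15.8]), -45.3) z 0.0721
scene 0.69 570 (array([ 650.1, -199.2]), array([159.1,  45.1]), -5.5) z 0.0762
top 0.87 28 (array([638.3, 166.4]), array([9. , 8.4]), -68.3) z 0.0721
top 0.42 84 (array([680.1,   4.2]), array([49.9, 13.6]), 25.1) z 0.0683
scene 0.56 34 (array([637.1, 163.8]), array([11.4,  9. ]), 5.1) z 0.0721
top 0.68 343 (array([685.3,   5.6]), array([49.9, 24.6]), 24.6) z 0.1104
scene 0.85 300 (array([684. ,   2.7]), array([75.1, 24.4]), 24.5) z 0.1112
top 0.93 83 (array([625.9, 356.2]), array([16.2, 15.1]), 29.1) z 0.0711
scene 0.65 82 (array([626., 355.]), array([21.5, 19.5]), 14.0) z 0.0712
t 28.32 pos [ 415.9 -175.2  225.3] grip 0.899 F [ 0.4 -0.3 -0.4] psi 84.7 tilt z [ 1.e-04  0.e+00 -1.e+00] q [-0.04  0.1  -0.43 -0.   -1.04 -0.06]
```

View pics/a8.png

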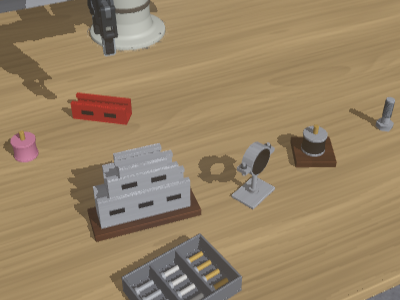

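The stack is squarely on the board (145,195 in the crop), the mount is on the plinth (315,145), the clamp and bolt have not moved, and the arm is clear. I hand in.

```bash
python3 -c "
from station import manip
print(manip.sign_off())"
```

```text
the job is handed in; nothing more can be done
None
```

The display is set up and handed in at about 28 s of the 112 s allowed. The hand-in gives no verdict, so the result rests on my own checks. The mount went onto the plinth first. The long, middle and short channels then went onto the board in that order, each lowered until the wrist force showed contact and then released.

The last checks came from both cameras' depth:

| Item | Result |
|---|---|
| Channel centres | within about 2 mm of each other and of the board centre |
| Channel direction | -4° to -6°, against the board's -5.4° |
| Channel top heights | about 76, 117 and 138 mm, against 77, 118 and 139 mm expected |
| Mount | about 1 to 2 mm off the plinth centre, stud up |
| Clamp and bolt | within 2 mm of where they started, the measuring error |
| Arm | clear of everything |

No check failed. The two cameras disagreed by 1 to 3 mm, about the size of the stated calibration error.

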